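# Stripped valve parts from wash rack to assembly rack, order reversed

## Task

The four pieces of a stripped valve stand on the aluminium wash rack in the order in which they came off; set them out on the wooden assembly rack in the reverse order for putting it together again. Counting seats from the grip loop of each rack, the piece nearest the loop on the wash rack goes to the seat farthest from the loop on the assembly rack, the second to the third, the third to the second, and the farthest to the seat nearest the loop. Leave each piece standing upright in the middle of its seat.

Things in the scene. Friction and masses are not known exactly. Their poses are not given: they have to be found in the camera images.
- wash_rack: The wash rack: bare aluminium board 262 x 70 x 10 mm, fixed, with a steel grip loop standing out 45 mm at one short end. Origin: middle of its underside; x along the row, away from the loop; z up. Seats at x = -93 (next to the loop), -31, 31, 93 mm, y = 0, parted by ribs rising 18 mm above the bench. Each seat has a fixed pad (listed), on which a piece stands.
- assembly_rack: The assembly rack: light wooden board 262 x 70 x 10 mm, fixed, with a dark steel grip loop standing out 45 mm at one short end. Origin: middle of its underside; x along the row, away from the loop; z up. Seats at x = -93 (next to the loop), -31, 31, 93 mm, y = 0, parted by ribs rising 18 mm above the bench. Each seat is a fixed black pad 54 x 60 mm with a round grey mark, top 14 mm above the bench; all start empty.
- adapter_center (a point): Chromed hose adapter, a slim stepped fitting standing upright: 18 x 20 mm across, 40 mm tall. The point is its centre, 20 mm above its foot; z up its axis.
- seal_jar_center (a point): Small closed pale jar with a black lid (holds O-rings), standing upright: 45 mm across, 55 mm tall. The point is its centre, 27.5 mm above its foot; z up its axis.
- piston_center (a point): Steel piston standing on its head: head 36 mm across and 12 mm high, above it a plain stem 20 mm across up to the full height of 52 mm. The point is its centre, 26 mm above its foot, on the stem; z up its axis.
- cap_center (a point): Brass spring cap with grip ribs: round body 35 mm across up to 30 mm, above it a neck 24 mm across up to the full height of 44 mm. The point is its centre, 22 mm above its foot; z up its axis.
- adapter_pad: The pad on the wash rack on which the hose adapter stands at the start: black, 54 x 60 mm, 4 mm thick, with a round grey mark, fixed to the rack, top 14 mm above the bench. It stays behind and so shows where the piece came from. Origin: middle of its underside; x along the row, away from the loop.
- seal_jar_pad: The pad on the wash rack on which the jar stands at the start: black, 54 x 60 mm, 4 mm thick, with a round grey mark, fixed to the rack, top 14 mm above the bench. It stays behind and so shows where the piece came from. Origin: middle of its underside; x along the row, away from the loop.
- piston_pad: The pad on the wash rack on which the piston stands at the start: black, 54 x 60 mm, 4 mm thick, with a round grey mark, fixed to the rack, top 14 mm above the bench. It stays behind and so shows where the piece came from. Origin: middle of its underside; x along the row, away from the loop.
- cap_pad: The pad on the wash rack on which the brass cap stands at the start: black, 54 x 60 mm, 4 mm thick, with a round grey mark, fixed to the rack, top 14 mm above the bench. It stays behind and so shows where the piece came from. Origin: middle of its underside; x along the row, away from the loop.

How it is judged (in metres and radians):
At the end, for the whole second after the job is handed in: Each piece stands upright (within 0.1 rad) and at rest on its seat of the assembly rack, its centre within 12 mm of the seat's middle along and across the row. Pieces from wash rack seats 1, 2, 3, 4 (counted from its loop) are on assembly rack seats 4, 3, 2, 1 (counted from its loop) (((x of adapter_pad in the frame of wash_rack between -0.113 and -0.073 m and x of adapter_center in the frame of assembly_rack between 0.081 and 0.105 m) or (x of adapter_pad in the frame of wash_rack between -0.051 and -0.011 m and x of adapter_center in the frame of assembly_rack between 0.019 and 0.043 m) or (x of adapter_pad in the frame of wash_rack between 0.011 and 0.051 m and x of adapter_center in the frame of assembly_rack between -0.043 and -0.019 m) or (x of adapter_pad in the frame of wash_rack between 0.073 and 0.113 m and x of adapter_center in the frame of assembly_rack between -0.105 and -0.081 m)) and y of adapter_center in the frame of assembly_rack between -0.012 and 0.012 m and z of adapter_center in the frame of assembly_rack between 0.03 and 0.038 m and angle between each of adapter_center, seal_jar_center, piston_center, cap_center's own z axis and vertical below 0.1 rad and linear speed of each of adapter, seal_jar, piston, cap below 0.02 m/s and ((x of seal_jar_pad in the frame of wash_rack between -0.113 and -0.073 m and x of seal_jar_center in the frame of assembly_rack between 0.081 and 0.105 m) or (x of seal_jar_pad in the frame of wash_rack between -0.051 and -0.011 m and x of seal_jar_center in the frame of assembly_rack between 0.019 and 0.043 m) or (x of seal_jar_pad in the frame of wash_rack between 0.011 and 0.051 m and x of seal_jar_center in the frame of assembly_rack between -0.043 and -0.019 m) or (x of seal_jar_pad in the frame of wash_rack between 0.073 and 0.113 m and x of seal_jar_center in the frame of assembly_rack between -0.105 and -0.081 m)) and y of seal_jar_center in the frame of assembly_rack between -0.012 and 0.012 m and z of seal_jar_center in the frame of assembly_rack between 0.0375 and 0.0455 m and ((x of piston_pad in the frame of wash_rack between -0.113 and -0.073 m and x of piston_center in the frame of assembly_rack between 0.081 and 0.105 m) or (x of piston_pad in the frame of wash_rack between -0.051 and -0.011 m and x of piston_center in the frame of assembly_rack between 0.019 and 0.043 m) or (x of piston_pad in the frame of wash_rack between 0.011 and 0.051 m and x of piston_center in the frame of assembly_rack between -0.043 and -0.019 m) or (x of piston_pad in the frame of wash_rack between 0.073 and 0.113 m and x of piston_center in the frame of assembly_rack between -0.105 and -0.081 m)) and y of piston_center in the frame of assembly_rack between -0.012 and 0.012 m and z of piston_center in the frame of assembly_rack between 0.036 and 0.044 m and ((x of cap_pad in the frame of wash_rack between -0.113 and -0.073 m and x of cap_center in the frame of assembly_rack between 0.081 and 0.105 m) or (x of cap_pad in the frame of wash_rack between -0.051 and -0.011 m and x of cap_center in the frame of assembly_rack between 0.019 and 0.043 m) or (x of cap_pad in the frame of wash_rack between 0.011 and 0.051 m and x of cap_center in the frame of assembly_rack between -0.043 and -0.019 m) or (x of cap_pad in the frame of wash_rack between 0.073 and 0.113 m and x of cap_center in the frame of assembly_rack between -0.105 and -0.081 m)) and y of cap_center in the frame of assembly_rack between -0.012 and 0.012 m and z of cap_center in the frame of assembly_rack between 0.032 and 0.04 m); the robot touches nothing.
It also fails if it takes over 106 s, if anything falls off the work surface, if the arm or the gripper's body presses on something with over 40 N, if the wrist force passes 120 N, or if a joint passes its speed limit or range.

## Robot

A 6-joint arm with a two-finger parallel gripper is mounted at the origin on a cart in front of the work surface, level with it; the furniture and walls round the work are solid. World frame = base frame: x ahead of the robot, y to its left, z up, the work surface at z = 0. Lengths are in mm, angles in degrees, forces in N, time in s.
With the tool pointing down it reaches from about 300 to 850 mm from the base axis. Payload 4.2 kg.
Tool frame: the origin (TCP) lies at the very end of the fingers, on their centre line; the grasp point (between the pads) lies 19 mm behind it; z points along the fingers, y is the line along which they close (so a half turn about z gives the same grasp; the last joint's range is limited). The gripper opens to 91 mm and grips with 3 to 60 N. Pads are 32 mm wide; open, the fingers measure 118 mm over their backs; the gripper's body (76 mm by 178 mm) begins 60 mm behind the grasp point.
Start: joints at [-66.979, 18.312, 89.639, -0, 72.044, -1.146], TCP at [235.412, -524.618, 213.976] pointing down, gripper open.
Joint ranges: [-177.97, 177.97], [-48.28, 115.42], [12.27, 149.76], [-77.06, 257.06], [2.81, 150.46], [-146.56, 146.56]. Speed limits (degrees/s): [147.25, 147.25, 180, 180, 180, 180].

## Interface

Orientations are given as [roll, pitch, yaw] about the fixed x, y, z axes, in that order (R = Rz(yaw) Ry(pitch) Rx(roll)).
In Python, from workcell import * gives the robot as it stands.
- The arm moves only by the tool move_arm, never from a script. Its argument "motion" is a list of rows, each a list of 3 entries, a list of its own where there are three numbers: the finger opening in mm, from 0 to 91.2, then the shift along the world's x, y, z in units of 25 mm (1.0 is 25 mm), then the turn, a rotation vector about the world's x, y, z in units of 4 degrees (1.0 is 4 degrees). In form: [[grip, [x, y, z], [ax, ay, az]], ...]. A call has 1 to 20 rows; each row shifts and turns the commanded pose from where the row before left it; what a row does not reach is not made up. A row lasts 1/12 s, in which the tool goes at most 41.7 mm and 7.16 degrees, less where a joint would pass 70% of its speed; a pose out of reach is approached as far as the arm can. A call with a number of a shift or a turn outside -1 to 1 is refused whole. A call with a gripper value outside its range is refused whole. The fingers move at their own pace and stop on an object; "grip_force" is the grip in N (left out, the last holds). Time passes only in rows, so rows that do not move let the fingers close. It gives the time, the measured TCP pose, the force, the opening and the grip force at its end, in the units of the state.
- state(): the state, without advancing time (a new reading comes with each control period).
- grab_frame(name): name is "scene" or "top" or "wrist"; returns the picture (384x512x3 uint8, blue, green, red); there is no depth.
- camera_info(name): a dict with "fx", "fy", "cx", "cy" (pixels), "k1" (the pictures are not rectified: a ray, as slopes to the right and down, at radius r is drawn at 1 + k1 r^2 times it, then the intrinsics apply), "rvec" (rotation vector, rad) and "tvec" (3), from world to camera coordinates, as OpenCV has them. Camera axes: x right, y down, z forward; pixel columns grow to the right and rows downward; lengths in mm; the calibration is good to about 2 mm. A picture is of the moment at which its call begins: read the wrist's pose just before it. camera_info takes no time and is no camera call; for the wrist camera it gives the pose at the moment of the call.
- job_done(): hands the job in; it is judged then, once.
The state is a dict: "time_s": time; "qpos": joint angles; "qvel": joint speeds; "effort": joint torques, N m; "ee_pos": TCP position; "ee_rot": TCP orientation; "force": force on the tool from outside, world axes, zero at the start; "torque": the same for the moment, N m; "gripper_width": finger opening in mm; "gripper_force": force on a finger pad.
Only numpy, scipy, OpenCV 4.12 (cv2) and the standard library are available. Lean on these libraries where they do the work, as an engineer would, in place of code of your own. Each camera call takes 0.05 s, during which the arm holds its last target. There are 200 camera calls.

## Working session

There is one attempt and no reset: what is moved stays moved. The work goes in short steps, Python scripts to look and compute and a tool call to move; the robot and the scene stay as the last step left them, time stands still between calls to the robot, and variables do not carry over. Pictures are saved under pics/ and viewed, at most 14 in all, crops included, and the job is handed in when it is done.

Besides the shell and the picture viewer there is one more tool, called as name(argument=value, ...), one argument or row to a line, values as JSON. move_arm: Moves the arm, as the interface text tells. Shifts and turns lie within -1 to 1; 1 stands for 25 mm of shift or 4 degrees of turn. Its arguments: {"type":"object","properties":{"motion":{"type":"array","items":{"type":"array"}},"grip_force":{"type":"number"}},"required":["motion"]}

```bash
mkdir -p pics
cat > h.py <<'E'
from workcell import *
import numpy as np, cv2
def cam(n):
    c=camera_info(n); R=cv2.Rodrigues(np.array(c["rvec"],float))[0]; return c,R,np.array(c["tvec"],float).ravel()
def ray(n,u,v,z,C=None):
    c,R,t=C or cam(n); x=(u-c["cx"])/c["fx"]; y=(v-c["cy"])/c["fy"]
    a,b=x,y
    for _ in range(20):
        s=1+c["k1"]*(a*a+b*b); a,b=x/s,y/s
    d=R.T@np.array([a,b,1]); o=-R.T@t
    return o+d*(z-o[2])/d[2]
def proj(n,p,C=None):
    c,R,t=C or cam(n); q=R@np.array(p,float)+t; a,b=q[0]/q[2],q[1]/q[2]; s=1+c["k1"]*(a*a+b*b)
    return c["fx"]*a*s+c["cx"],c["fy"]*b*s+c["cy"]
E
python3 - <<'E'
from h import *
for n in("scene","top"):
    im=grab_frame(n); cv2.imwrite(f"pics/{n}0.png",cv2.resize(im,(796,597)) if n=="top" else im)
    c,R,t=cam(n); print(n,c["fx"],c["k1"],-R.T@t)
print(state())
E
```

```text
scene 426.96419717524026 0.022511747609353216 [115.51899351 766.59883374 615.65608471]
top 368.3469958486526 0.039628862797037465 [359.5234827  267.53932156 905.23128936]
{'time_s': 0.1, 'qpos': array([-6.69783603e+01,  1.83467031e+01,  8.96989714e+01, -6.23484770e-04,
        7.20435964e+01, -1.14642210e+00]), 'qvel': array([-0.08459378, -0.13616508, -0.14525278, -0.02123569,  0.08160883,
       -0.06300109]), 'effort': array([ 8.83644625e-04, -4.13334167e+01, -2.32509595e+01,  7.28442008e-02,
        4.21975425e-02, -5.04509296e-05]), 'ee_pos': array([ 235.23104628, -524.19125313,  213.2201468 ]), 'ee_rot': array([-1.79910735e+02, -1.19339106e-03,  2.41682535e+01]), 'force': array([ 0.43009064, -0.09634042,  0.35860929]), 'torque': array([-0.0364554 ,  0.00529168, -0.04285209]), 'gripper_force': 0.0, 'gripper_width': 91.08999435986051}
```

View pics/top0.png

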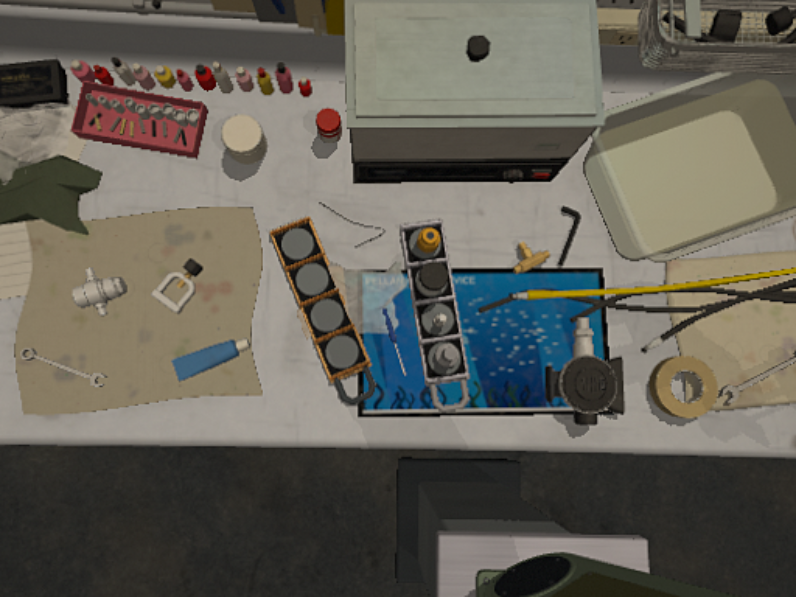

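View pics/scene0.png

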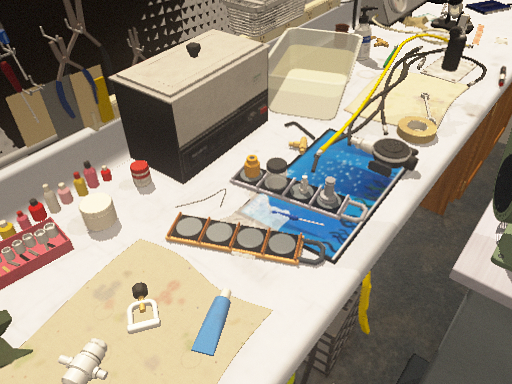

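The top view shows both loops at the near (robot) side. The empty assembly seats are at about (343,352), (327,316), (313,281) and (298,244) from the loop. On the wash rack, two steel pieces are at (444,357) and (439,319), the jar is at (433,277) and the cap at (429,238).

Run:
```python
from h import *
im=grab_frame("top"); C=cam("top")
cv2.imwrite("pics/crop1.png",cv2.resize(im[135:270,165:315],None,fx=5,fy=4.4,interpolation=cv2.INTER_CUBIC)[:600])
g=im.astype(int); m=((g.max(2)-g.min(2)<18)&(g.mean(2)>75)&(g.mean(2)<150)).astype(np.uint8)*255
P=[]
for (u,v) in [(343,352),(327,316),(313,281),(298,244)]:
    u/=1.5547;v/=1.5547
    w=np.zeros_like(m); cv2.circle(w,(int(u),int(v)),13,255,-1)
    cs,_=cv2.findContours(m&w,cv2.RETR_EXTERNAL,cv2.CHAIN_APPROX_NONE); c=max(cs,key=cv2.contourArea)
    (x,y),r=cv2.minEnclosingCircle(c); M=cv2.moments(c); cx,cy=M['m10']/M['m00'],M['m01']/M['m00']
    p=ray("top",cx,cy,14,C); P.append(p); print(u,v,cx,cy,r,cv2.contourArea(c),p)
P=np.array(P); print(np.linalg.norm(np.diff(P,axis=0),axis=1), np.degrees(np.arctan2(*(P[3]-P[0])[[1,0]])))
for q in [(402,223),(441,220),(425,385),(466,381)]: print(ray("top",q[0]/1.5547,q[1]/1.5547,14,C))
```

```text
220.62134173795587 226.410239917669 219.4198717948718 225.73717948717947 10.446860313415527 312.0 [421.11672532 312.28117489  14.        ]
210.32996719624364 203.25464719881649 209.79724517906337 202.32341597796142 10.411738395690918 302.5 [477.4299047  337.47428542  14.        ]
201.32501447224544 180.742265388821 200.29117481731308 179.2079820123665 10.33000373840332 296.5 [533.92055418 362.7213663   14.        ]
191.67685083939023 156.94346176111148 190.8556701030928 156.4037800687285 10.17286205291748 291.0 [590.47747517 388.10112356  14.        ]
[61.69170925 61.87575108 61.99046209] 24.11725670814862
[629.04782257 221.44227217  14.        ]
[636.04627483 158.51372963  14.        ]
[371.51314201 181.26578683  14.        ]
[379.02409174 117.56894204  14.        ]
```

View pics/crop1.png

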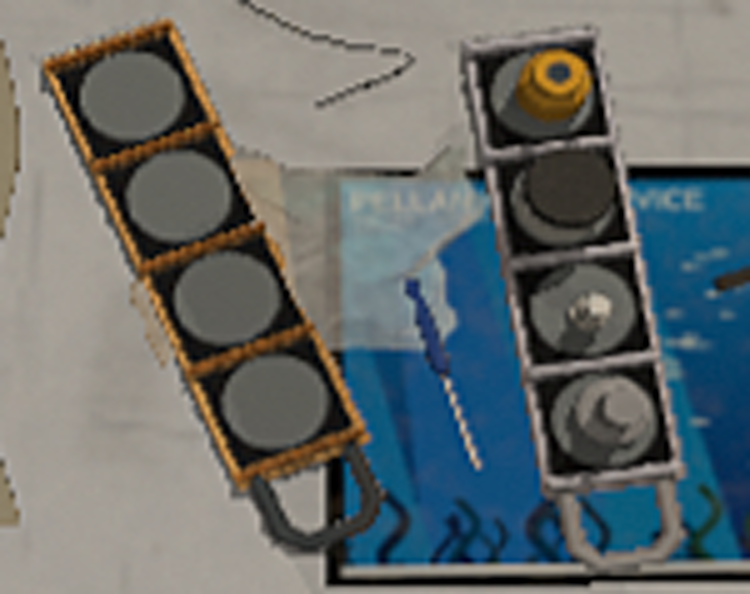

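Assembly seats come out at a 62 mm pitch with the row at 24.1°. The wash row is at about 8.9°, centred at (504,170). From the loop its pieces are piston, adapter, jar and cap. I'm going over the piston now.

move_arm(
  motion=[
    [91,[0.25,1,0],[0,0,-0.2]],
    [91,[0.25,1,0],[0,0,-0.2]],
    [91,[0.25,1,0],[0,0,-0.2]],
    [91,[0.25,1,0],[0,0,-0.2]],
    [91,[0.25,1,0],[0,0,-0.2]],
    [91,[0.25,1,0],[0,0,-0.2]],
    [91,[0.25,1,0],[0,0,-0.2]],
    [91,[0.25,1,0],[0,0,-0.2]],
    [91,[0.25,1,0],[0,0,-0.2]],
    [91,[0.25,1,0],[0,0,-0.2]],
    [91,[0.25,1,0],[0,0,-0.2]],
    [91,[0.25,1,0],[0,0,-0.2]],
    [91,[0.25,1,0],[0,0,-0.2]],
    [91,[0.25,1,0],[0,0,-0.2]],
    [91,[0.25,1,0],[0,0,-0.2]],
    [91,[0.25,1,0],[0,0,-0.2]],
    [91,[0.25,1,0],[0,0,-0.2]],
    [91,[0.25,1,0],[0,0,-0.2]],
    [91,[0.25,1,0],[0,0,-0.2]],
    [91,[0.25,1,0],[0,0,0]],
  ],
)

```text
time_s: 1.82
ee_pos: [360.3, -23.3, 213.9]
ee_rot: [180.0, -0.0, 8.9]
force: [0.5, -0.1, 0.0]
gripper_width: 91.6
gripper_force: 0.0
```

move_arm(
  motion=[
    [91,[0.25,1,0],[0,0,0]],
    [91,[0.25,1,0],[0,0,0]],
    [91,[0.25,1,0],[0,0,0]],
    [91,[0.25,1,0],[0,0,0]],
    [91,[0.25,1,0],[0,0,0]],
    [91,[0.25,1,0],[0,0,0]],
    [91,[0.25,0.6,0],[0,0,0]],
    [91,[0.25,0.4,0],[0,0,0]],
    [91,[0,0,0],[0,0,0]],
    [91,[0,0,0],[0,0,0]],
  ],
)

```text
time_s: 2.65
ee_pos: [410.2, 150.1, 213.6]
ee_rot: [180.0, 0.1, 9.0]
force: [-0.1, -0.5, -0.3]
gripper_width: 91.0
gripper_force: 0.0
```

Run:
```python
from h import *
s=state(); C=cam("wrist"); im=grab_frame("wrist"); cv2.imwrite("pics/w1.png",im); np.save("w1.npy",im)
print(s["ee_pos"],s["ee_rot"],s["time_s"],-C[1].T@C[2],C[0]["fx"])
for x,h in zip((-93,-31,31,93),(66,54,69,58)):
    p=np.array([503.9,169.7])+x*np.array([.988,.1547]); print(p,[np.round(proj("wrist",[*p,z],C)) for z in (14,h)])
```

```text
[410.2197624  150.0843676  213.64463667] [1.7995385e+02 6.7424823e-02 9.0054331e+00] 2.65 [477.51785423 161.65182634 385.37422734] 328.0918491513527
[412.016  155.3129] [array([249., 164.]), array([248., 173.])]
[473.272  164.9043] [array([249., 109.]), array([249., 109.])]
[534.528  174.4957] [array([249.,  49.]), array([248.,  38.])]
[595.784  184.0871] [array([249., -16.]), array([248., -34.])]
```

View pics/w1.png

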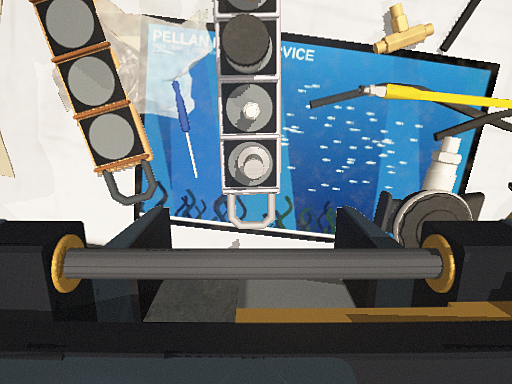

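The wrist view shows the piston at about (250,166), the adapter at (251,110) and the jar lid at (246,42). This agrees with my predicted seat pixels to a few pixels. I'll zoom in for the offsets.

Run:
```python
from h import *
im=np.load("w1.npy")
a=im[135:195,215:285]; b=im[80:140,215:285]; 
cv2.imwrite("pics/w1c.png",cv2.resize(np.hstack([a,b]),None,fx=5.6,fy=5.6,interpolation=cv2.INTER_CUBIC))
```

```text
(no output)
```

View pics/w1c.png

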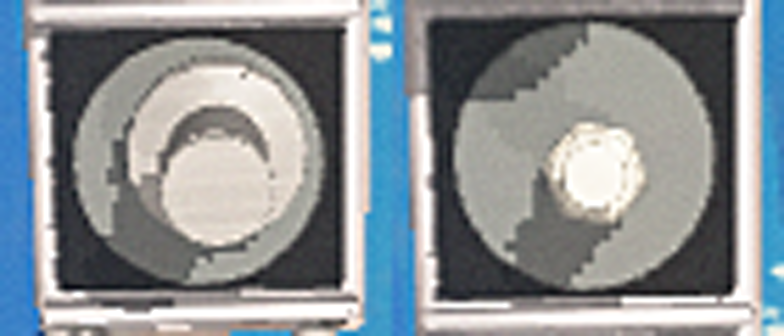

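Run:
```python
from h import *
C=cam("wrist"); s=state(); print(s["ee_pos"])
for n,u,v,z in [("pist top",253.75,168.4,66),("pist head",253.75,162.1,26),("mark1",250.4,163.6,14),("adap",251.6,111.25,54),("mark2",249.1,107.3,14),("jar",246,42,69)]: print(n,ray("wrist",u,v,z,C).round(1))
C=cam("top")
for n,u,v,z in [("cap",277,151.4,58),("jar",278.6,178.2,69),("ad",285,204.3,54)]: print(n,ray("top",u,v,z,C).round(1))
```

```text
[409.9764907 149.6525272 213.7036153]
pist top [417.5 150.5  66. ]
pist head [417.1 150.2  26. ]
mark1 [412.7 153.4  14. ]
adap [471.5 161.1  54. ]
mark2 [474.5 164.5  14. ]
jar [531.  175.5  69. ]
cap [597.6 179.6  58. ]
jar [530.7 176.3  69. ]
ad [472. 159.  54.]
```

move_arm(
  motion=[
    [91,[0.3,0.0,-0.9],[0,0,0]],
    [91,[0,0,-1],[0,0,0]],
    [91,[0,0,-1],[0,0,0]],
    [91,[0,0,-1],[0,0,0]],
    [91,[0,0,-1],[0,0,0]],
    [91,[0,0,-1],[0,0,0]],
    [91,[0,0,-0.8],[0,0,0]],
    [91,[0,0,-0.68],[0,0,0]],
    [91,[0,0,0],[0,0,0]],
    [15,[0,0,0],[0,0,0]],
    [15,[0,0,0],[0,0,0]],
    [15,[0,0,0],[0,0,0]],
    [15,[0,0,0],[0,0,0]],
    [15,[0,0,0],[0,0,0]],
    [15,[0,0,0],[0,0,0]],
    [15,[0,0,0],[0,0,0]],
    [15,[0,0,0],[0,0,0]],
    [15,[0,0,0],[0,0,0]],
  ],
  grip_force=30,
)

```text
time_s: 4.2
ee_pos: [417.9, 150.4, 29.5]
ee_rot: [180.0, -0.0, 9.0]
force: [0.3, -0.8, -0.5]
gripper_width: 34.1
gripper_force: 0.0
```

move_arm(
  motion=[
    [15,[0,0,0],[0,0,0]],
    [15,[0,0,0],[0,0,0]],
    [15,[0,0,0],[0,0,0]],
    [15,[0,0,0],[0,0,0]],
    [15,[0,0,0.3],[0,0,0]],
    [15,[0,0,0.5],[0,0,0]],
    [15,[0,0,0.8],[0,0,0]],
    [15,[0,0,0.8],[0,0,0]],
    [15,[0,0,0.8],[0,0,0]],
    [15,[0,0,0],[0,0,0]],
  ],
)

```text
time_s: 5.03
ee_pos: [420.4, 151.2, 113.1]
ee_rot: [-179.9, -0.5, 9.0]
force: [-0.2, 0.1, -1.4]
gripper_width: 19.0
gripper_force: 30.0
```

move_arm(
  motion=[
    [15,[0.3,0.4,0],[0,0,0.15]],
    [15,[0.6,0.8,0],[0,0,0.35]],
    [15,[0.6,0.8,0],[0,0,0.35]],
    [15,[0.6,0.8,0],[0,0,0.35]],
    [15,[0.6,0.8,0],[0,0,0.35]],
    [15,[0.6,0.8,0],[0,0,0.35]],
    [15,[0.6,0.8,0],[0,0,0.35]],
    [15,[0.6,0.8,0],[0,0,0.35]],
    [15,[0.6,0.8,0],[0,0,0.35]],
    [15,[0.6,0.8,0],[0,0,0.35]],
    [15,[0.6,0.8,0],[0,0,0.35]],
    [15,[0.4,0.8,0],[0,0,0.13]],
    [15,[0.2,0.32,0],[0,0,0]],
    [15,[0,0,0],[0,0,0]],
    [15,[0,0,0],[0,0,0]],
    [15,[0,0,0],[0,0,0]],
  ],
)

```text
time_s: 6.37
ee_pos: [589.4, 387.3, 108.6]
ee_rot: [180.0, 0.2, 24.1]
force: [-0.3, 0.3, -1.9]
gripper_width: 19.4
gripper_force: 30.0
```

move_arm(
  motion=[
    [15,[0.04,0.03,-0.6],[0,0,0]],
    [15,[0,0,-0.8],[0,0,0]],
    [15,[0,0,-0.7],[0,0,0]],
    [15,[0,0,-0.5],[0,0,0]],
    [15,[0,0,-0.3],[0,0,0]],
    [15,[0,0,-0.2],[0,0,0]],
    [15,[0,0,-0.08],[0,0,0]],
    [15,[0,0,0],[0,0,0]],
    [15,[0,0,0],[0,0,0]],
  ],
)

```text
time_s: 7.12
ee_pos: [591.9, 389.4, 30.9]
ee_rot: [-180.0, -0.1, 24.1]
force: [-0.2, 0.3, -0.2]
gripper_width: 19.1
gripper_force: 30.0
```

move_arm(
  motion=[
    [15,[0,0,-0.04],[0,0,0]],
    [15,[0,0,0],[0,0,0]],
    [91,[0,0,0],[0,0,0]],
    [91,[0,0,0],[0,0,0]],
    [91,[0,0,0],[0,0,0]],
    [91,[0,0,0],[0,0,0]],
    [91,[0,0,0.5],[0,0,0]],
    [91,[0,0,1],[0,0,0]],
    [91,[0,0,1],[0,0,0]],
    [91,[0,0,1],[0,0,0]],
    [91,[0,0,0.5],[0,0,0]],
    [91,[-0.4,-0.8,0],[0,0,-0.3]],
    [91,[-0.5,-0.9,0],[0,0,-0.4]],
    [91,[-0.5,-0.9,0],[0,0,-0.4]],
    [91,[-0.5,-0.9,0],[0,0,-0.4]],
    [91,[-0.5,-0.9,0],[0,0,-0.4]],
    [91,[-0.5,-0.9,0],[0,0,-0.4]],
    [91,[-0.5,-0.9,0],[0,0,-0.4]],
    [91,[-0.5,-0.9,0],[0,0,-0.4]],
    [91,[-0.5,-0.9,0],[0,0,-0.4]],
  ],
)

```text
time_s: 8.78
ee_pos: [481.0, 188.3, 130.1]
ee_rot: [-180.0, -0.1, 10.0]
force: [1.1, -0.3, 0.3]
gripper_width: 90.6
gripper_force: 0.0
```

move_arm(
  motion=[
    [91,[-0.36,-0.9,0],[0,0,-0.28]],
    [91,[0,-0.2,0],[0,0,0]],
    [91,[0,0,0],[0,0,0]],
    [91,[0,0,0],[0,0,0]],
  ],
)

```text
time_s: 9.12
ee_pos: [473.5, 162.1, 129.9]
ee_rot: [-180.0, -0.1, 8.9]
force: [0.5, -0.2, -0.1]
gripper_width: 90.9
gripper_force: 0.0
```

Run:
```python
from h import *
s=state(); C=cam("wrist"); im=grab_frame("wrist"); print(s["ee_pos"],s["ee_rot"],s["time_s"])
t=grab_frame("top")[135:255,175:300]
cv2.imwrite("pics/w2.png",np.vstack([im[:216], cv2.resize(t,(384,368),interpolation=cv2.INTER_CUBIC)[:, :].copy() if 0 else cv2.copyMakeBorder(cv2.resize(t,(384,368),interpolation=cv2.INTER_CUBIC),0,0,0,128,0)]))
for n,p in [("pist",(590.5,388.1,66)),("mark",(590.5,388.1,14)),("ad",(471.6,160.5,54)),("jar",(530.9,176,69)),("cap",(597.6,179.6,58))]: print(n,np.round(proj("wrist",p,C)))
```

```text
[473.5082774  162.14374707 129.91789097] [-1.79957898e+02 -1.43395913e-01  8.93843121e+00] 9.1167
pist [-55. -19.]
mark [2. 3.]
ad [255. 198.]
jar [247. 119.]
cap [257.  20.]
```

View pics/w2.png

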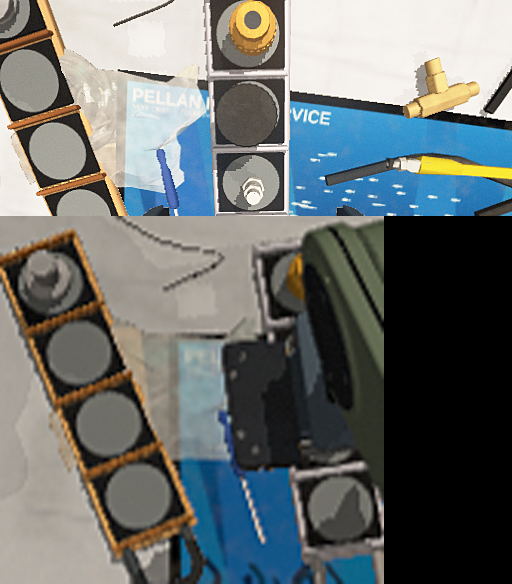

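The piston stands centred in assembly seat 4. The adapter top is at (253,197), within 2 px of the prediction. I'll grasp it now.

move_arm(
  motion=[
    [91,[-0.04,0,-0.8],[0,0,0]],
    [80,[0,0,-1],[0,0,0]],
    [70,[0,0,-1],[0,0,0]],
    [60,[0,0,-0.8],[0,0,0]],
    [50,[0,0,-0.5],[0,0,0]],
    [40,[0,0,-0.22],[0,0,0]],
    [12,[0,0,0],[0,0,0]],
    [12,[0,0,0],[0,0,0]],
    [12,[0,0,0],[0,0,0]],
    [12,[0,0,0],[0,0,0]],
    [12,[0,0,0],[0,0,0]],
    [12,[0,0,0],[0,0,0]],
    [12,[0,0,0],[0,0,0]],
    [12,[0,0,0],[0,0,0]],
    [12,[0,0,0],[0,0,0]],
  ],
  grip_force=20,
)

```text
time_s: 10.47
ee_pos: [471.8, 161.7, 21.5]
ee_rot: [-180.0, -0.1, 9.0]
force: [-0.4, -0.4, 5.3]
gripper_width: 17.4
gripper_force: 20.0
```

Run:
```python
from h import *
# jar and cap from last wrist pic: use proj sensitivities from the pose then (TCP 473.5,162.1,129.9 -> camera offset constant)
s=state(); print(s["ee_pos"],s["gripper_width"],s["gripper_force"])
c,R,t=cam("wrist"); o=-R.T@t+np.array([473.5,162.1,129.9])-s["ee_pos"]; C=(c,R,-R@o)
for n,u,v,z in [("ad",253,197,54),("jar",247,114,69),("cap",254,17,58)]: print(n,ray("wrist",u,v,z,C).round(1))
```

```text
[471.77519416 161.71619162  21.50030437] 17.37259120198812 20.04911049589282
ad [472.  162.4  54. ]
jar [534.5 176.5  69. ]
cap [598.9 181.8  58. ]
```

move_arm(
  motion=[
    [12,[0,0,0.3],[0,0,0]],
    [12,[0,0,0.6],[0,0,0]],
    [12,[0,0,0.9],[0,0,0]],
    [12,[0,0,0.9],[0,0,0]],
    [12,[0.1,0.4,0.5],[0,0,0.18]],
    [12,[0.25,0.8,0],[0,0,0.4]],
    [12,[0.25,0.8,0],[0,0,0.4]],
    [12,[0.25,0.8,0],[0,0,0.4]],
    [12,[0.25,0.8,0],[0,0,0.4]],
    [12,[0.25,0.8,0],[0,0,0.4]],
    [12,[0.25,0.8,0],[0,0,0.4]],
    [12,[0.25,0.8,0],[0,0,0.4]],
    [12,[0.25,0.8,0],[0,0,0.4]],
    [12,[0.25,0.8,0],[0,0,0.4]],
    [12,[0.13,0.44,0],[0,0,0]],
    [12,[0,0,0],[0,0,0]],
    [12,[0,0,0],[0,0,0]],
    [12,[0,0,0],[0,0,0]],
  ],
)

```text
time_s: 11.97
ee_pos: [532.8, 361.4, 100.8]
ee_rot: [180.0, 0.1, 24.0]
force: [-0.4, -0.4, -0.7]
gripper_width: 16.9
gripper_force: 20.0
```

Run:
```python
from h import *
s=state(); C=cam("scene"); im=grab_frame("scene"); print(s["ee_pos"],s["gripper_width"])
u,v=map(int,proj("scene",s["ee_pos"],C)); print(u,v)
cv2.imwrite("pics/s2.png",cv2.resize(im[v-70:v+80,u-90:u+90],None,fx=4,fy=4,interpolation=cv2.INTER_CUBIC))
```

```text
[532.81233017 361.41549204 100.78041341] 16.91506902123158
217 197
```

View pics/s2.png

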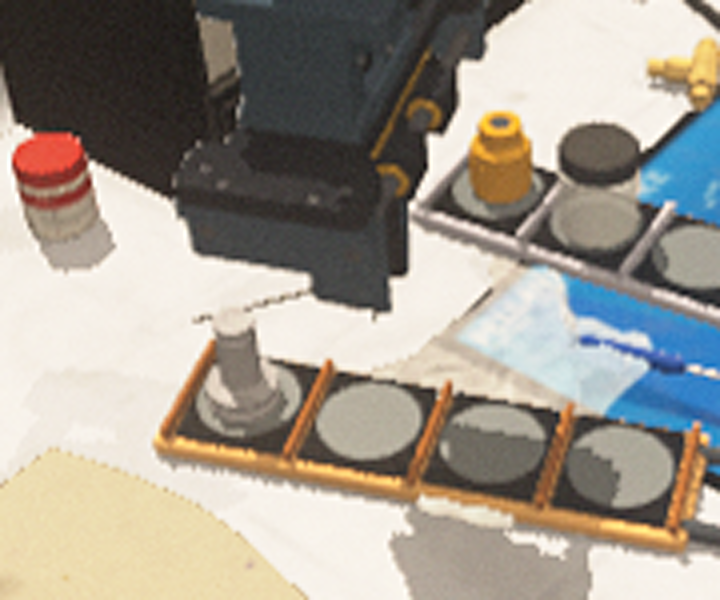

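move_arm(
  motion=[
    [12,[0.04,0.04,-0.6],[0,0,0]],
    [12,[0,0,-0.8],[0,0,0]],
    [12,[0,0,-0.7],[0,0,0]],
    [12,[0,0,-0.5],[0,0,0]],
    [12,[0,0,-0.3],[0,0,0]],
    [12,[0,0,-0.15],[0,0,0]],
    [12,[0,0,0],[0,0,0]],
    [12,[0,0,0],[0,0,0]],
  ],
)

```text
time_s: 12.68
ee_pos: [534.8, 363.6, 25.4]
ee_rot: [-180.0, -0.1, 24.1]
force: [0.6, 1.3, 0.3]
gripper_width: 17.0
gripper_force: 20.0
```

move_arm(
  motion=[
    [12,[0,0,-0.08],[0,0,0]],
    [12,[0,0,-0.04],[0,0,0]],
    [12,[0,0,0],[0,0,0]],
    [12,[0,0,0],[0,0,0]],
  ],
)

```text
time_s: 13.02
ee_pos: [534.5, 363.8, 22.1]
ee_rot: [180.0, -0.0, 24.1]
force: [0.0, -0.9, -0.4]
gripper_width: 17.4
gripper_force: 20.0
```

move_arm(
  motion=[
    [12,[0,0,-0.05],[0,0,0]],
    [12,[0,0,0],[0,0,0]],
    [12,[0,0,0],[0,0,0]],
  ],
)

```text
time_s: 13.27
ee_pos: [534.7, 363.9, 21.5]
ee_rot: [-180.0, -0.1, 24.1]
force: [-1.3, 0.3, 5.7]
gripper_width: 17.0
gripper_force: 20.1
```

move_arm(
  motion=[
    [91,[0,0,0],[0,0,0]],
    [91,[0,0,0],[0,0,0]],
    [91,[0,0,0],[0,0,0]],
    [91,[0,0,0.4],[0,0,0]],
    [91,[0,0,0.9],[0,0,0]],
    [91,[0,0,1],[0,0,0]],
    [91,[0,0,1],[0,0,0]],
    [91,[0,0,0.9],[0,0,0]],
    [91,[0,-0.6,0.2],[0,0,-0.3]],
    [91,[0,-0.9,0],[0,0,-0.5]],
    [91,[0,-0.9,0],[0,0,-0.5]],
    [91,[0,-0.9,0],[0,0,-0.5]],
    [91,[0,-0.9,0],[0,0,-0.5]],
    [91,[0,-0.9,0],[0,0,-0.5]],
    [91,[0,-0.9,0],[0,0,-0.5]],
    [91,[0,-0.9,0],[0,0,-0.48]],
    [91,[0,-0.6,0],[0,0,0]],
    [91,[0,0,0],[0,0,0]],
    [91,[0,0,0],[0,0,0]],
  ],
)

```text
time_s: 14.85
ee_pos: [533.9, 174.9, 130.1]
ee_rot: [180.0, 0.1, 8.8]
force: [-0.3, 0.9, -1.2]
gripper_width: 91.5
gripper_force: 0.0
```

Run:
```python
from h import *
s=state(); C=cam("wrist"); im=grab_frame("wrist"); print(s["ee_pos"],s["ee_rot"],s["time_s"])
t=grab_frame("top")[135:255,175:300]
cv2.imwrite("pics/w3.png",np.hstack([im[:216], cv2.resize(t,(225,216),interpolation=cv2.INTER_CUBIC)]))
for n,p in [("ad",(533.9,362.7,54)),("jar",(533,176.3,69)),("cap",(598.5,181,58))]: print(n,np.round(proj("wrist",p,C)))
```

```text
[533.94192016 174.94018555 130.131878  ] [1.79996064e+02 5.31122788e-02 8.83167381e+00] 14.85
ad [ 14. 159.]
jar [252. 201.]
cap [259. 110.]
```

View pics/w3.png

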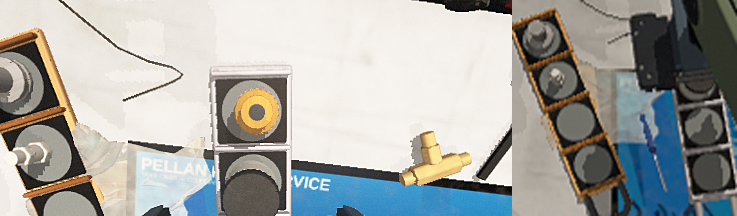

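The adapter stands in seat 3, with its tip where predicted at (14,159). The jar lid is centred near (251,195) and the cap at (259,113), both matching. I'll grasp the jar.

move_arm(
  motion=[
    [91,[0,0.05,-0.7],[0,0,0]],
    [91,[0,0,-1],[0,0,0]],
    [91,[0,0,-1],[0,0,0]],
    [91,[0,0,-0.8],[0,0,0]],
    [91,[0,0,-0.4],[0,0,0]],
    [91,[0,0,-0.18],[0,0,0]],
    [38,[0,0,0],[0,0,0]],
    [38,[0,0,0],[0,0,0]],
    [38,[0,0,0],[0,0,0]],
    [38,[0,0,0],[0,0,0]],
    [38,[0,0,0],[0,0,0]],
    [38,[0,0,0],[0,0,0]],
    [38,[0,0,0],[0,0,0]],
    [38,[0,0,0],[0,0,0]],
    [38,[0,0,0],[0,0,0]],
  ],
  grip_force=20,
)

```text
time_s: 16.2
ee_pos: [534.6, 177.3, 28.7]
ee_rot: [180.0, -0.0, 9.0]
force: [0.4, -1.4, 1.1]
gripper_width: 43.0
gripper_force: 20.0
```

move_arm(
  motion=[
    [38,[0,0,0.3],[0,0,0]],
    [38,[0,0,0.6],[0,0,0]],
    [38,[0,0,0.9],[0,0,0]],
    [38,[0,0,0.9],[0,0,0]],
    [38,[-0.18,0.4,0.5],[0,0,0.18]],
    [38,[-0.3,0.8,0],[0,0,0.45]],
    [38,[-0.3,0.8,0],[0,0,0.45]],
    [38,[-0.3,0.8,0],[0,0,0.45]],
    [38,[-0.3,0.8,0],[0,0,0.45]],
    [38,[-0.3,0.8,0],[0,0,0.45]],
    [38,[-0.3,0.8,0],[0,0,0.45]],
    [38,[-0.3,0.8,0],[0,0,0.45]],
    [38,[0,0.44,0],[0,0,0.45]],
    [38,[0,0,0],[0,0,0]],
    [38,[0,0,0],[0,0,0]],
    [38,[0,0,0],[0,0,0]],
  ],
)

```text
time_s: 17.53
ee_pos: [477.7, 337.4, 108.5]
ee_rot: [180.0, 0.0, 24.0]
force: [-0.2, 0.9, -0.4]
gripper_width: 43.2
gripper_force: 20.0
```

move_arm(
  motion=[
    [38,[0,0,-0.6],[0,0,0]],
    [38,[0,0,-0.8],[0,0,0]],
    [38,[0,0,-0.7],[0,0,0]],
    [38,[0,0,-0.5],[0,0,0]],
    [38,[0,0,-0.3],[0,0,0]],
    [38,[0,0,-0.2],[0,0,0]],
    [38,[0,0,-0.06],[0,0,0]],
    [38,[0,0,0],[0,0,0]],
    [38,[0,0,0],[0,0,0]],
  ],
)

```text
time_s: 18.28
ee_pos: [478.0, 338.5, 30.2]
ee_rot: [-180.0, -0.1, 24.1]
force: [0.4, 0.3, -0.8]
gripper_width: 43.0
gripper_force: 20.0
```

move_arm(
  motion=[
    [38,[0,0,-0.05],[0,0,0]],
    [38,[0,0,0],[0,0,0]],
    [38,[0,0,0],[0,0,0]],
  ],
)

```text
time_s: 18.53
ee_pos: [477.7, 338.6, 28.7]
ee_rot: [-180.0, -0.1, 24.1]
force: [-0.1, 0.3, 0.2]
gripper_width: 42.9
gripper_force: 20.0
```

move_arm(
  motion=[
    [38,[0,0,-0.02],[0,0,0]],
    [38,[0,0,0],[0,0,0]],
    [91,[0,0,0],[0,0,0]],
    [91,[0,0,0],[0,0,0]],
    [91,[0,0,0],[0,0,0]],
    [91,[0,0,0],[0,0,0]],
    [91,[0,0,0.4],[0,0,0]],
    [91,[0,0,0.9],[0,0,0]],
    [91,[0,0,1],[0,0,0]],
    [91,[0,0,1],[0,0,0]],
    [91,[0,0,0.7],[0,0,0]],
    [91,[0.4,-0.5,0],[0,0,-0.4]],
    [91,[0.64,-0.8,0],[0,0,-0.5]],
    [91,[0.6,-0.8,0],[0,0,-0.5]],
    [91,[0.6,-0.8,0],[0,0,-0.5]],
    [91,[0.6,-0.8,0],[0,0,-0.5]],
    [91,[0.6,-0.8,0],[0,0,-0.5]],
    [91,[0.6,-0.8,0],[0,0,-0.5]],
    [91,[0.6,-0.8,0],[0,0,-0.38]],
    [91,[0.2,-0.2,0],[0,0,0]],
  ],
)

```text
time_s: 20.2
ee_pos: [600.4, 178.1, 128.4]
ee_rot: [179.9, -0.1, 8.8]
force: [-0.3, 0.9, 0.2]
gripper_width: 91.1
gripper_force: 0.0
```

move_arm(
  motion=[
    [91,[0,0,0],[0,0,0]],
    [91,[0,0,0],[0,0,0]],
  ],
)

```text
time_s: 20.37
ee_pos: [598.1, 181.2, 127.9]
ee_rot: [-180.0, 0.0, 8.9]
force: [-0.0, -0.0, -0.4]
gripper_width: 91.2
gripper_force: 0.0
```

Run:
```python
from h import *
s=state(); C=cam("wrist"); im=grab_frame("wrist"); print(s["ee_pos"],s["ee_rot"],s["time_s"])
t=grab_frame("top")[135:255,175:300]
cv2.imwrite("pics/w4.png",np.hstack([im[:216], cv2.resize(t,(225,216),interpolation=cv2.INTER_CUBIC)]))
for n,p in [("cap",(598.5,181,58))]: print(n,np.round(proj("wrist",p,C)))
```

```text
[598.11329073 181.16341236 127.93209892] [-1.79966992e+02  2.19987298e-02  8.94926965e+00] 20.3667
cap [254. 197.]
```

View pics/w4.png

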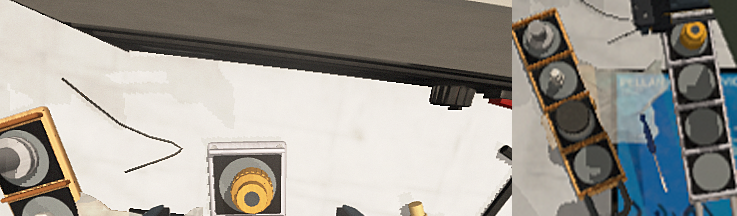

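The jar stands in seat 2. The cap is at (252,195), as predicted. I'll grasp it.

move_arm(
  motion=[
    [91,[0.04,0.04,-0.7],[0,0,0]],
    [91,[0,0,-1],[0,0,0]],
    [91,[0,0,-1],[0,0,0]],
    [80,[0,0,-0.9],[0,0,0]],
    [70,[0,0,-0.5],[0,0,0]],
    [60,[0,0,-0.2],[0,0,0]],
    [28,[0,0,0],[0,0,0]],
    [28,[0,0,0],[0,0,0]],
    [28,[0,0,0],[0,0,0]],
    [28,[0,0,0],[0,0,0]],
    [28,[0,0,0],[0,0,0]],
    [28,[0,0,0],[0,0,0]],
    [28,[0,0,0],[0,0,0]],
    [28,[0,0,0],[0,0,0]],
  ],
  grip_force=25,
)

```text
time_s: 21.63
ee_pos: [599.8, 182.0, 21.0]
ee_rot: [-180.0, -0.1, 9.0]
force: [-1.2, -0.1, 3.1]
gripper_width: 33.7
gripper_force: 25.0
```

move_arm(
  motion=[
    [28,[0,0,0.3],[0,0,0]],
    [28,[0,0,0.6],[0,0,0]],
    [28,[0,0,0.9],[0,0,0]],
    [28,[0,0,0.9],[0,0,0]],
    [28,[-0.4,0.3,0.5],[0,0,0.18]],
    [28,[-0.7,0.5,0],[0,0,0.4]],
    [28,[-0.7,0.5,0],[0,0,0.4]],
    [28,[-0.7,0.5,0],[0,0,0.4]],
    [28,[-0.7,0.5,0],[0,0,0.4]],
    [28,[-0.7,0.5,0],[0,0,0.4]],
    [28,[-0.7,0.5,0],[0,0,0.4]],
    [28,[-0.7,0.5,0],[0,0,0.4]],
    [28,[-0.7,0.5,0],[0,0,0.4]],
    [28,[-0.7,0.5,0],[0,0,0.4]],
    [28,[-0.42,0.4,0],[0,0,0]],
    [28,[0,0,0],[0,0,0]],
    [28,[0,0,0],[0,0,0]],
    [28,[0,0,0],[0,0,0]],
  ],
)

```text
time_s: 23.13
ee_pos: [421.3, 311.7, 100.2]
ee_rot: [180.0, 0.0, 24.1]
force: [-0.5, 0.1, -0.6]
gripper_width: 33.1
gripper_force: 25.0
```

move_arm(
  motion=[
    [28,[0,0,-0.6],[0,0,0]],
    [28,[0,0,-0.8],[0,0,0]],
    [28,[0,0,-0.7],[0,0,0]],
    [28,[0,0,-0.5],[0,0,0]],
    [28,[0,0,-0.3],[0,0,0]],
    [28,[0,0,-0.2],[0,0,0]],
    [28,[0,0,-0.04],[0,0,0]],
    [28,[0,0,0],[0,0,0]],
    [28,[0,0,0],[0,0,0]],
  ],
)

```text
time_s: 23.88
ee_pos: [422.1, 312.2, 22.4]
ee_rot: [-180.0, -0.1, 24.1]
force: [0.1, 0.8, -1.5]
gripper_width: 32.8
gripper_force: 25.0
```

move_arm(
  motion=[
    [28,[0,0,-0.04],[0,0,0]],
    [28,[0,0,0],[0,0,0]],
    [28,[0,0,0],[0,0,0]],
  ],
)

```text
time_s: 24.13
ee_pos: [421.6, 312.0, 21.1]
ee_rot: [-180.0, -0.0, 24.1]
force: [-0.5, 0.1, -1.4]
gripper_width: 32.8
gripper_force: 25.0
```

move_arm(
  motion=[
    [28,[0,0,-0.04],[0,0,0]],
    [28,[0,0,0],[0,0,0]],
    [28,[0,0,0],[0,0,0]],
  ],
)

```text
time_s: 24.38
ee_pos: [421.6, 312.1, 20.9]
ee_rot: [-180.0, -0.1, 24.1]
force: [-1.2, -1.9, 6.0]
gripper_width: 33.2
gripper_force: 25.0
```

Contact. I'll release, rise and back off to the right for a final look.

move_arm(
  motion=[
    [91,[0,0,0],[0,0,0]],
    [91,[0,0,0],[0,0,0]],
    [91,[0,0,0],[0,0,0]],
    [91,[0,0,0],[0,0,0]],
    [91,[0,0,0.4],[0,0,0]],
    [91,[0,0,0.9],[0,0,0]],
    [91,[0,0,1],[0,0,0]],
    [91,[0,0,1],[0,0,0]],
    [91,[0,0,1],[0,0,0]],
    [91,[0,0,1],[0,0,0]],
    [91,[0,0,1],[0,0,0]],
    [91,[0,-1,0.4],[0,0,0]],
    [91,[0,-1,0],[0,0,0]],
    [91,[0,-1,0],[0,0,0]],
    [91,[0,-1,0],[0,0,0]],
    [91,[0,-1,0],[0,0,0]],
    [91,[0,-1,0],[0,0,0]],
    [91,[0,-1,0],[0,0,0]],
    [91,[0,-1,0],[0,0,0]],
    [91,[0,-1,0],[0,0,0]],
  ],
)

```text
time_s: 26.05
ee_pos: [421.2, 85.7, 187.9]
ee_rot: [180.0, -0.0, 24.1]
force: [0.1, -0.0, 0.0]
gripper_width: 90.8
gripper_force: 0.0
```

move_arm(
  motion=[
    [91,[0,-1,0],[0,0,0]],
    [91,[0,-1,0],[0,0,0]],
    [91,[0,-0.5,0],[0,0,0]],
    [91,[0,0,0],[0,0,0]],
    [91,[0,0,0],[0,0,0]],
    [91,[0,0,0],[0,0,0]],
  ],
)

```text
time_s: 26.55
ee_pos: [421.4, 24.9, 187.6]
ee_rot: [-180.0, -0.0, 24.1]
force: [-0.5, 0.4, -0.6]
gripper_width: 90.9
gripper_force: 0.0
```

Run:
```python
from h import *
t=grab_frame("top"); a=grab_frame("scene"); C=cam("top")
x0,y0=175,140
T=cv2.resize(t[y0:y0+110,x0:x0+70],(350,550),interpolation=cv2.INTER_CUBIC)
for q,z in zip([(421.1,312.3),(477.4,337.5),(533.9,362.7),(590.5,388.1)],(58,69,54,66)):
    u,v=proj("top",[*q,z],C); cv2.drawMarker(T,(int((u+.5-x0)*5),int((v+.5-y0)*5)),(0,0,255),0,16,1)
S=cv2.resize(a[190:280,150:250],(440,396),interpolation=cv2.INTER_CUBIC); S=cv2.copyMakeBorder(S,0,154,0,0,0)
cv2.imwrite("pics/final.png",np.hstack([T,S])); print(state()["time_s"])
```

```text
26.65
```

View pics/final.png

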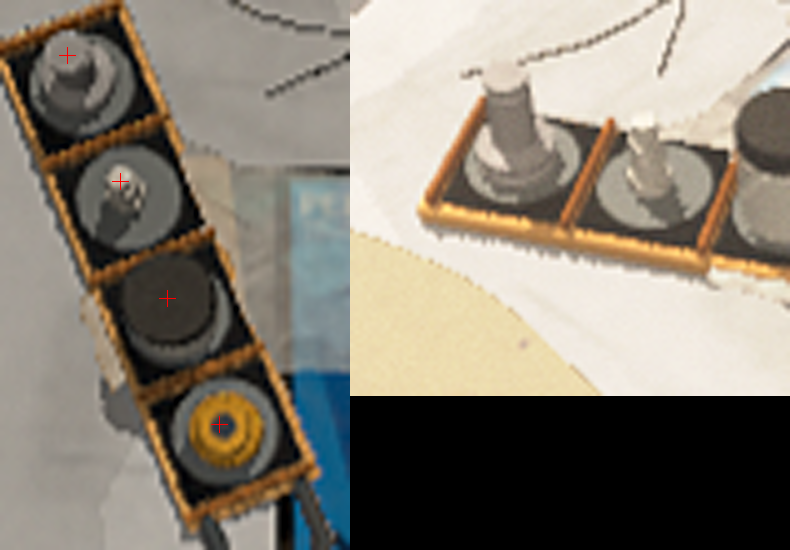

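All four pieces stand upright, and their tops lie within 1 px (about 2–3 mm) of the predicted centres marked in red. The order from the loop is cap, jar, adapter, piston.

```bash
python3 -c "
from workcell import *
print(job_done())"
```

```text
the job is handed in; nothing more can be done
None
```

The job is handed in: counted from its loop, the assembly rack holds cap, jar, adapter, piston, all upright and about 2–3 mm or less off seat centre in the last picture, with 26.65 s used; the judge returned no verdict.

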